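# Rock a stuck vial block out of a dry-block heater

## Robot

A 7-joint arm with a two-finger parallel gripper is mounted at the origin on a cart in front of the work surface, level with it; the furniture and walls round the work are solid. World frame = base frame: x ahead of the robot, y to its left, z up, the work surface at z = 0. Lengths are in m, angles in rad, forces in N, time in s.
With the tool pointing down it reaches from about 0.425 to 0.875 m from the base axis. Payload 4.7 kg.
Tool frame: the origin (TCP) lies midway between the tips of the shut fingers; the grasp point (between the pads) lies 19 mm behind it; z points along the fingers, y is the line along which they close (so a half turn about z gives the same grasp; the last joint's range is limited). The gripper opens to 87 mm and grips with 3 to 60 N. Pads are 19 mm wide; open, the fingers measure 117 mm over their backs; the gripper's body (75 mm by 190 mm) begins 51 mm behind the grasp point.
Start: joints at [-1.282, 0.321, -0.07, 1.45, 0.023, 1.371, -0.057], TCP at [0.176, 0.626, 0.223] pointing down, gripper open.
Joint ranges: [-2.86, 2.86], [-0.3, 2.09], [-1.38, 1.24], [0.06, 2.45], [-1.56, 4.7], [0.09, 2.05], [-2.69, 2.69]. Speed limits (rad/s): [2.57, 2.57, 3.14, 3.14, 3.14, 3.14, 3.14].

## Interface

Orientations are given as a rotation vector (axis times angle).
In Python, from bench import ctrl gives the robot as it stands. The module is installed in compiled form; this text tells all that it offers.
- The arm moves only by the shell command python3 -m handwheel 'ROWS' [FORCE]. ROWS is JSON, a list of rows, each a list of 7 numbers: the finger opening in m, from 0 to 0.087, then the shift along the tool's x, y, z in m, then the turn, a rotation vector about the tool's x, y, z in degrees. A call has 1 to 12 rows; each row shifts and turns the commanded pose from where the row before left it, along the tool's axes as they then stand; what a row does not reach is not made up. A row lasts 1/8 s, in which the tool goes at most 62.5 mm and 10.7 degrees, less where a joint would pass 70% of its speed; a pose out of reach is approached as far as the arm can. A call is refused whole if a number of a shift passes 0.0625 or a number of a turn 10.7, either way. A call with a gripper value outside its range is refused whole. The fingers move at their own pace and stop on an object; FORCE is the grip in N (left out, the last holds). Time passes only in rows, so rows that do not move let the fingers close. It gives the time, the measured TCP pose, the force, the opening and the grip force at its end, in the units of the state.
- ctrl.get_state(): the state, without advancing time (a new reading comes with each control period).
- ctrl.get_image(name): name is "scene" or "top" or "wrist"; returns (picture, depth): 420x560x3 uint8, blue, green, red; 420x560 float32, m along the optical axis (not along the pixel's ray), 0 where there is no reading.
- ctrl.camera_info(name): a dict with "intrinsics" (3x3 intrinsics, pixels), "D" ([k1, k2, p1, p2, k3] as OpenCV has them; the pictures are not rectified), "R" (3x3) and "t" (3): a world point X has camera coordinates R X + t. Camera axes: x right, y down, z forward; pixel columns grow to the right and rows downward; lengths in m; the calibration is good to about 2 mm. A picture is of the moment at which its call begins: read the wrist's pose just before it. camera_info takes no time and is no camera call; for the wrist camera it gives the pose at the moment of the call.
- ctrl.close_job(): hands the job in; it is judged then, once.
The state is a dict: "time": time; "joint_positions": joint angles; "qd": joint speeds; "joint_torque": joint torques, N m; "position": TCP position; "tool_rot": TCP orientation; "ft_force": force on the tool from outside, world axes, zero at the start; "torque": the same for the moment, N m; "grip_width": opening from 0.0 (shut) to 1.0 (fully open); "grip_force": force on a finger pad.
Only numpy, scipy, OpenCV 4.12 (cv2) and the standard library are available. Lean on these libraries where they do the work, as an engineer would, in place of code of your own. Each camera call takes 0.05 s, during which the arm holds its last target. There are 200 camera calls.

## Task

The aluminium vial block is stuck in the well of the small dry-block heater, and the heater's well has to be inspected. Take the block by its black lifting grip and rock it sideways, raising its left and right sides in turn so that it walks up out of the springs that grip those sides; a straight pull would only lift the whole heater, which must stay standing on the table about where it is. When the block is free, hold it level and still over its well, just clear of the heater's top plate (about two fingers' width), and finish while still holding it there. It carries sample vials, so never tip it far or jerk it, and leave the other things on the table alone.

Things in the scene. Friction and masses are not known exactly. Their poses are not given: they have to be found in the camera images.
- heater: low white dry-block heater, 203 (x) x 170 (y) x 69 mm high, 2 kg, loose on four rubber feet. Origin: centre of its underside on the table; its x points from its sloping grey console (front, robot side) to its back, y to its left, z up. Flat aluminium plate round the well, 69 mm above the table. Only friction and weight hold it: an upward pull of 20 N lifts it
- well (a point): middle of the mouth of the heater's well, level with its top plate (69 mm above the heater's underside, 35 mm behind its origin). The well is 83 (x) x 58 (y) mm and 35 mm deep (floor 34 mm above the table): it leaves 3 mm beside the block left and right, 1.5 mm front and back, so the block can rock about x by some 0.15 rad either way
- left_spring (a point): where the left spring touches the block: 26 mm left of the well's middle, 24 mm above the well floor. A brass bar along x, pressed by a spring (gives 5 mm) on the block's left face with about 16 N; friction there holds that side with about 14 N. Both sides together hold more than the heater weighs; one side alone holds less
- right_spring (a point): the same for the right spring, 26 mm right of the well's middle, 24 mm above the well floor
- vial_block: aluminium block 80 (x) x 52 (y) x 50 mm high, about 0.45 kg, three capped vials standing in its corner wells (tops 61 mm above its underside), one well empty. Origin: centre of its underside; axes as the heater's. It starts standing on the well floor. Its 80 mm long faces at y = +26 and -26 mm are its left and right sides; it leaves the springs when its underside has risen 24 to 28 mm
- grip (a point): middle of the black ribbed lifting grip on the block: an upright plate 28 (x) x 14 (y) x 34 mm high, this point 85 mm above the block's underside (plate from 68 to 102 mm). Take it from above, fingers closing along the block's y; the vials stand beyond x = +17 and -17 mm, so fingers 22 mm wide pass between them
- left_end (a point): middle of the block's lower left edge: y = +26 mm in the block's frame, at its underside
- right_end (a point): middle of the block's lower right edge: y = -26 mm in the block's frame, at its underside
- jar: small clear sample jar with a white lid, 39 mm wide, 46 mm high, bystander to the left; origin: centre of its underside
- timer: white lab timer with a grey display and a red button, 58 x 62 x 18 mm, bystander to the left; origin: centre of its underside
- loose_vial: vial with a blue cap, 19 mm wide, 32 mm high, standing on the table to the left, bystander; origin: centre of its underside
- tip_box: blue pipette-tip box with a clear lid, 87 x 118 x 74 mm, bystander to the right; origin: centre of its underside
- marker: black and grey marker pen, 124 mm long, 13 mm thick, lying to the right, bystander; origin: under its middle

How it is judged:
By the outcome, as a careful person would: the job done as asked, in the order asked, and still so for the second after the job is handed in, while the arm keeps its last pose, push and grip.
It also fails if it takes over 40 s, if anything falls off the work surface, if the arm or the gripper's body presses on something with over 40 N, if the wrist force passes 120 N, or if a joint passes its speed limit or range.

## Working session

There is one attempt and no reset: what is moved stays moved. The work goes in short steps, Python scripts to look and compute and a shell command to move; the robot and the scene stay as the last step left them, time stands still between calls to the robot, and variables do not carry over. Pictures are saved under pics/ and viewed, at most 10 in all, crops included, and the job is handed in when it is done.

```bash
mkdir -p pics; python3 - <<'E'
from bench import ctrl
import cv2,numpy as np
s=ctrl.get_state()
for k in("time","position","tool_rot","ft_force","grip_width"):print(k,s[k])
ims=[]
for n in("scene","top"):
    p,d=ctrl.get_image(n);np.savez(f"pics/{n}0.npz",p=p,d=d,**{k:np.array(v) for k,v in ctrl.camera_info(n).items()});cv2.imwrite(f"pics/{n}0.png",p)
    i=ctrl.camera_info(n);print(n,np.round(i["R"],3),i["t"],i["intrinsics"],i["D"])
E
```

```text
time 0.0
position [0.17628527 0.62505606 0.22142716]
tool_rot [-4.30255783e-01 -3.11181917e+00  3.09481026e-03]
ft_force [ 0.49423257  0.38439759 -0.00581469]
grip_width 1.0021621140184693
scene [[ 0.819 -0.574 -0.004]
 [-0.351 -0.495 -0.795]
 [ 0.454  0.652 -0.607]] [-0.43399265  0.25163705  0.89388332] [[459.28756881   0.         276.74553619]
 [  0.         459.28756881 215.08452769]
 [  0.           0.           1.        ]] [0.04083466 0.         0.         0.         0.        ]
top [[ 0.022 -0.999 -0.029]
 [-0.992 -0.018 -0.123]
 [ 0.122  0.032 -0.992]] [-0.02355519  0.50551053  1.09510485] [[381.77102761   0.         287.5543102 ]
 [  0.         381.77102761 210.95499184]
 [  0.           0.           1.        ]] [-0.10994555  0.          0.          0.          0.        ]
```

View pics/top0.png

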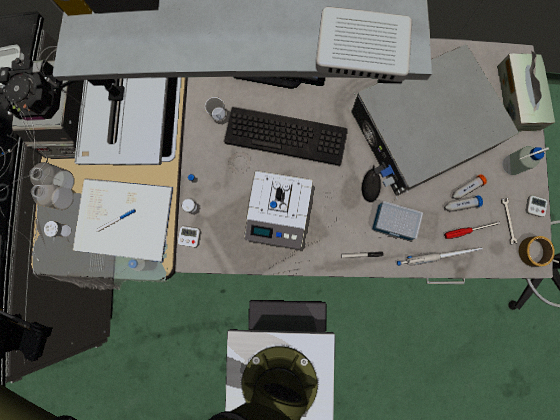

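View pics/scene0.png

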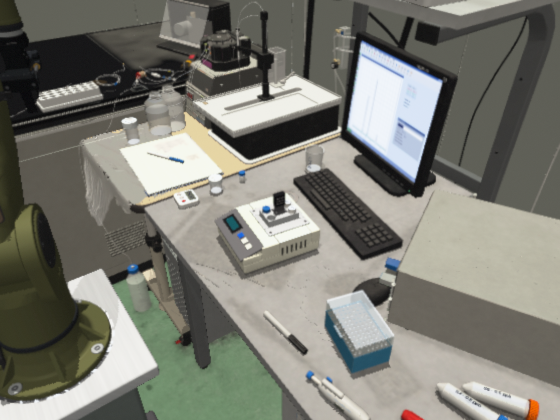

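The top view shows the heater at about (280,207) with its console toward the robot and the black grip at about (281,195). The jar (190,205), timer (190,237) and vial (190,178) are to the left. The tip box (398,222) and marker (362,255) are to the right.

```bash
cat > h.py <<'E'
import cv2,numpy as np
def ray(i,uv):
    K=np.array(i["intrinsics"]);R=np.array(i["R"]);t=np.array(i["t"]).ravel()
    n=cv2.undistortPoints(np.array(uv,float).reshape(-1,1,2),K,np.array(i["D"]).ravel()).reshape(-1,2)
    return -R.T@t,np.c_[n,np.ones(len(n))]@R
def onz(i,uv,z):
    c,d=ray(i,uv);return c+d*((z-c[2])/d[:,2])[:,None]
def cloud(i,dep):
    h,w=dep.shape;u,v=np.meshgrid(np.arange(w),np.arange(h))
    c,d=ray(i,np.stack([u,v],-1).reshape(-1,2));return (c+d*dep.reshape(-1,1)).reshape(h,w,3)
E
python3 - <<'E'
from h import *
i=np.load("pics/top0.npz");P=cloud(i,i["d"]);p=i["p"]
cv2.imwrite("pics/c1.png",cv2.resize(p[160:260,230:330],None,fx=6,fy=6,interpolation=cv2.INTER_CUBIC))
s=(slice(150,260),slice(235,325));Z=P[s][...,2];X=P[s]
m=(Z>.055)&(Z<.08)
print("plate",m.sum(),np.median(Z[m]))
pts=X[m][:,:2].astype(np.float32);print(cv2.minAreaRect(pts))
m=(Z>.118)&(Z<.16);print("grip",m.sum(),X[m].mean(0),X[m].min(0),X[m].max(0),np.argwhere(m)+[150,235])
j=np.load("pics/scene0.npz");Q=cloud(j,j["d"]);m=(Q[...,2]>.112)&(Q[...,2]<.16);m[:180]=0;m[240:]=0;m[:,:250]=0;m[:,300:]=0
print("scene grip",m.sum(),Q[m].mean(0),Q[m].min(0),Q[m].max(0))
E
```

```text
plate 3258 0.06596733041782976
((0.5120830535888672, 0.013937510550022125), (0.1703069657087326, 0.1956760138273239), 81.72075653076172)
grip 60 [0.54213611 0.00839119 0.13382395] [5.29828689e-01 3.52081579e-04 1.19136148e-01] [0.55793908 0.0157782  0.14143862] [[187 278]
 [188 277]
 [188 278]
 [188 279]
 [188 280]
 [188 281]
 [189 277]
 [189 278]
 [189 279]
 [189 280]
 [189 281]
 [190 277]
 [190 278]
 [190 279]
 [190 280]
 [190 281]
 [190 282]
 [191 277]
 [191 278]
 [191 279]
 [191 280]
 [191 281]
 [192 276]
 [192 277]
 [192 278]
 [192 279]
 [192 280]
 [192 281]
 [193 276]
 [193 277]
 [193 278]
 [193 279]
 [193 280]
 [193 281]
 [194 276]
 [194 277]
 [194 278]
 [194 279]
 [194 280]
 [194 281]
 [195 276]
 [195 277]
 [195 278]
 [195 279]
 [195 280]
 [195 281]
 [196 276]
 [196 277]
 [196 278]
 [196 279]
 [196 280]
 [196 281]
 [197 276]
 [197 277]
 [197 278]
 [197 279]
 [197 280]
 [198 278]
 [198 279]
 [198 280]]
scene grip 135 [0.53868672 0.00415717 0.12694799] [ 0.52678175 -0.00326005  0.1120222 ] [0.5539896  0.0150509  0.13842659]
```

View pics/c1.png

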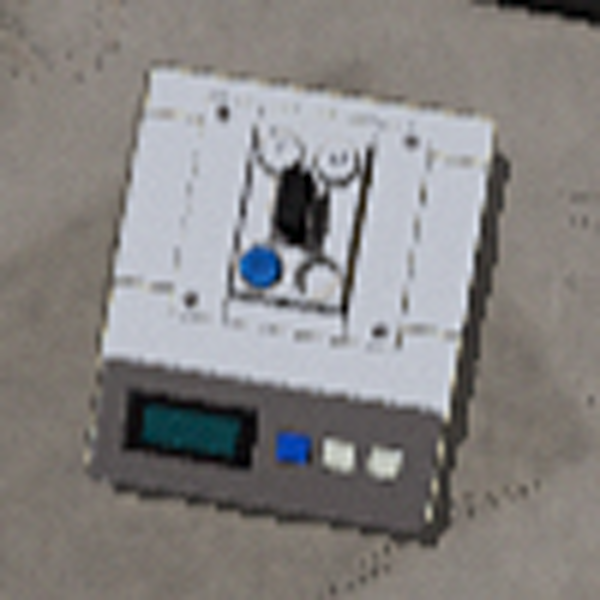

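```bash
cat >> h.py <<'E'
from scipy.spatial.transform import Rotation as Ro
def goal(pos,yaw,tilt=0):
    # tool down, tool y along heater y (yaw, rad); report shift and turn in tool axes
    from bench import ctrl
    s=ctrl.get_state();A=Ro.from_rotvec(s["tool_rot"])
    y=np.array([-np.sin(yaw),np.cos(yaw),0]);z=np.array([0,0,-1.]);B=Ro.from_matrix(np.c_[np.cross(y,z),y,z])
    print("t",s["time"],"pos",np.round(s["position"],4),"shift mm",np.round(A.inv().apply(np.array(pos)-s["position"])*1e3,1),"turn deg",np.round(np.degrees((A.inv()*B).as_rotvec()),2),"F",np.round(s["ft_force"],1),"T",np.round(s["torque"],2),"w",round(s["grip_width"]*87,1))
E
python3 -c "
from h import *
goal([.543,.0075,.2],np.radians(-8.3))"
```

```text
t 0.1 pos [0.1763 0.6251 0.2215] shift mm [-520.5 -494.9   22.5] turn deg [-0.1  -0.   -7.45] F [-0.5 -0.8  0.4] T [ 0.02  0.03 -0.01] w 87.0
```

```bash
python3 -m handwheel '[[0.087,-0.0325,-0.031,0,0,0,0],[0.087,-0.0325,-0.031,0,0,0,0],[0.087,-0.0325,-0.031,0,0,0,0],[0.087,-0.0325,-0.031,0,0,0,0],[0.087,-0.0325,-0.031,0,0,0,0],[0.087,-0.0325,-0.031,0,0,0,0],[0.087,-0.0325,-0.031,0,0,0,0],[0.087,-0.0325,-0.031,0,0,0,0]]'
python3 -m handwheel '[[0.087,-0.0325,-0.031,0,0,0,0],[0.087,-0.0325,-0.031,0,0,0,0],[0.087,-0.0325,-0.031,0,0,0,0],[0.087,-0.0325,-0.031,0,0,0,0],[0.087,-0.0325,-0.031,0,0,0,0],[0.087,-0.0325,-0.031,0,0,0,0],[0.087,-0.0325,-0.031,0,0,0,0],[0.087,-0.0325,-0.031,0,0,0,0],[0.087,0,0,0,0,0,-7.4],[0.087,0,0,0,0,0,0]]'
python3 - <<'E'
from h import *
from bench import ctrl
goal([.543,.0075,.2],np.radians(-8.3))
i=ctrl.camera_info("wrist");p,d=ctrl.get_image("wrist")
np.savez("pics/w1.npz",p=p,d=d,**{k:np.array(v) for k,v in i.items()});cv2.imwrite("pics/w1.png",p)
P=cloud(i,d);Z=P[...,2];m=(Z>.122)&(Z<.145)&(d>0)&(np.hypot(P[...,0]-.543,P[...,1]-.0075)<.03)
print(m.sum(),P[m].mean(0),cv2.minAreaRect(P[m][:,:2].astype(np.float32)))
m=(Z>.06)&(Z<.076)&(d>0);print(m.sum(),cv2.minAreaRect(P[m][:,:2].astype(np.float32)),np.median(Z[m]))
E
```

```text
time: 1.1
position: [0.3598, 0.3148, 0.2223]
tool_rot: [-0.43, -3.112, 0.0]
ft_force: [0.2, 0.8, -0.7]
grip_width: 0.998
grip_force: 0.0
time: 2.35
position: [0.5421, 0.0068, 0.2221]
tool_rot: [-0.232, -3.132, 0.0]
ft_force: [0.4, 0.4, 0.1]
grip_width: 1.0
grip_force: 0.0
t 2.35 pos [0.5421 0.0068 0.2221] shift mm [-0.8  0.8 22.1] turn deg [-0.01 -0.05 -0.17] F [0.4 0.4 0.1] T [ 0.08  0.02 -0.02] w 87.0
602 [0.54266397 0.00793249 0.13380096] ((0.5439940094947815, 0.007706174626946449), (0.014615851454436779, 0.027466917410492897), 82.08275604248047)
24165 ((0.5055176615715027, -0.09414327144622803), (0.3834623694419861, 0.17651189863681793), 81.51774597167969) 0.0655228976954001
```

View pics/w1.png

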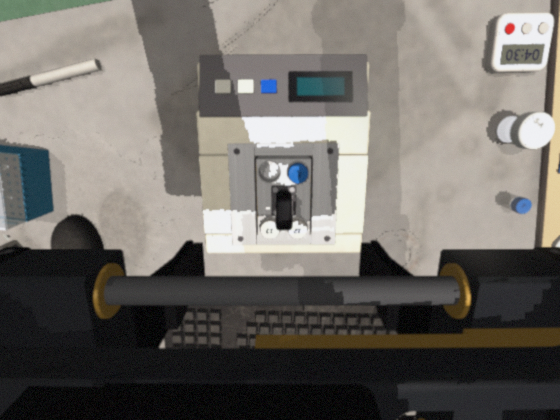

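The wrist view shows the grip at about (284,210) between the vials, square to the fingers. The measured grip centre is (0.544, 0.0077) with the top at about 0.134, which agrees with the given sizes. I'll descend and take it.

```bash
python3 -m handwheel '[[0.087,-0.0018,0.001,0.025,0,0,0],[0.087,0,0,0.03,0,0,0],[0.06,0,0,0.03,0,0,0],[0.04,0,0,0.025,0,0,0],[0.03,0,0,0.011,0,0,0],[0.03,0,0,0,0,0,0]]'
python3 -m handwheel '[[0,0,0,0,0,0,0],[0,0,0,0,0,0,0],[0,0,0,0,0,0,0],[0,0,0,0,0,0,0]]' 50
python3 -c "
from h import *
goal([.544,.0077,.1],np.radians(-8.1))"
```

```text
time: 3.15
position: [0.5438, 0.0084, 0.1012]
tool_rot: [-0.228, -3.132, 0.0]
ft_force: [-0.5, -0.5, -0.1]
grip_width: 0.631
grip_force: 0.0
time: 3.65
position: [0.5444, 0.0079, 0.1018]
tool_rot: [0.229, 3.133, 0.0]
ft_force: [0.6, 0.2, 0.6]
grip_width: 0.175
grip_force: 0.0
t 3.65 pos [0.5444 0.0079 0.1018] shift mm [ 0.4 -0.2  1.8] turn deg [ 0.02  0.03 -0.25] F [0.6 0.2 0.6] T [ 0.01  0.01 -0.  ] w 15.3
```

```bash
python3 -m handwheel '[[0,0,0,0,0,0,0],[0,0,0,0,0,0,0]]' 60
python3 -m handwheel '[[0,0,-0.0004,-0.0002,-0.5,0,0],[0,0,-0.0008,-0.0004,-1,0,0],[0,0,-0.0008,-0.0004,-1,0,0],[0,0,-0.0008,-0.0004,-1,0,0],[0,0,0,0,0,0,0]]'
cat > look.py <<'E'
import sys
from h import *
from bench import ctrl
goal([.544,.0077,.1],np.radians(-8.1))
n=sys.argv[1]
for c in("wrist","scene"):
    i=ctrl.camera_info(c);p,d=ctrl.get_image(c);cv2.imwrite(f"pics/{c}{n}.png",p)
    P=cloud(i,d);X=(P-[.544,.0077,0])@Ro.from_euler("z",-8.1,degrees=True).as_matrix() # well frame (block x,y; z world)
    def fit(m,t):
        if m.sum()<20:print(c,t,"few");return
        A=np.c_[X[m][:,:2],np.ones(m.sum())];z=X[m][:,2];k=np.ones(len(z),bool)
        for _ in range(3):
            s=np.linalg.lstsq(A[k],z[k],rcond=None)[0];k=abs(z-A@s)<.003
        print(c,t,k.sum(),"slope deg x,y",np.round(np.degrees(s[:2]),2),"z0 mm",round(s[2]*1e3,1))
    g=d>0
    fit(g&(abs(X[...,0])<.09)&(abs(X[...,1])>.04)&(abs(X[...,1])<.08)&(X[...,2]>.05)&(X[...,2]<.09)&(abs(X[...,0]+.0)<.055),"heater plate")
    b=g&(abs(X[...,0])<.036)&(abs(X[...,1])<.022)
    fit(b&(X[...,2]>.076)&(X[...,2]<.135)&(abs(X[...,0])<.016)&(abs(X[...,1])>.011),"block top")
E
python3 look.py 2
```

```text
time: 3.9
position: [0.5444, 0.0082, 0.1018]
tool_rot: [0.228, 3.133, 0.001]
ft_force: [0.1, 1.0, 2.2]
grip_width: 0.157
grip_force: 60.0
time: 4.53
position: [0.544, 0.005, 0.1031]
tool_rot: [0.23, 3.127, 0.097]
ft_force: [1.1, 1.6, 2.0]
grip_width: 0.154
grip_force: 60.0
t 4.525 pos [0.544  0.005  0.1031] shift mm [0.4 2.5 3.3] turn deg [ 3.57  0.03 -0.3 ] F [1.1 1.6 2. ] T [0.17 0.04 0.08] w 13.4
wrist heater plate 11524 slope deg x,y [0.24 0.01] z0 mm 66.5
wrist block top 504 slope deg x,y [  1.09 -32.07] z0 mm 96.6
scene heater plate 663 slope deg x,y [-0.24  0.05] z0 mm 66.9
scene block top 24 slope deg x,y [-59.25 -35.37] z0 mm 85.6
```

```bash
python3 - <<'E'
import cv2,numpy as np
a=cv2.imread("pics/wrist2.png")[110:290,190:380];b=cv2.imread("pics/scene2.png")[170:280,210:330]
a=cv2.resize(a,(400,380),interpolation=2);b=cv2.resize(b,(400,380),interpolation=2)
cv2.imwrite("pics/v2.png",np.hstack([a,b]))
E
```

```text
(no output)
```

View pics/v2.png

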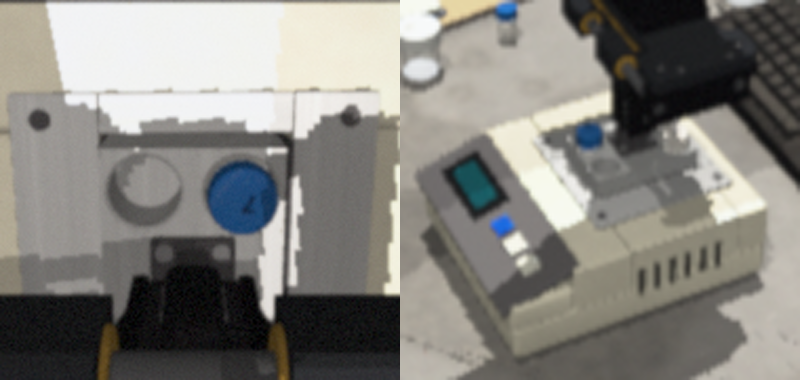

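The wrist crop shows the front of the block with the empty well and blue cap, and a dark gap on the block's right in the image. The heater stands flat. I'll measure the block's tilt from its top face.

```bash
cat > look.py <<'E'
import sys
from h import *
from bench import ctrl
goal([.544,.0077,.1],np.radians(-8.1))
i=ctrl.camera_info("wrist");p,d=ctrl.get_image("wrist");cv2.imwrite(f"pics/wrist{sys.argv[1]}.png",p)
s=ctrl.get_state()
P=cloud(i,d);X=(P-[.544,.0077,0])@Ro.from_euler("z",-8.1,degrees=True).as_matrix()
def ransac(m,t,tol=.0015):
    Q=X[m];g=np.random.default_rng(0);best=None
    if len(Q)<30:print(t,"few");return
    A=np.c_[Q[:,:2],np.ones(len(Q))];z=Q[:,2]
    for _ in range(400):
        j=g.choice(len(Q),3,replace=False)
        try:c=np.linalg.solve(A[j],z[j])
        except Exception:continue
        if np.hypot(*c[:2])>.3:continue
        k=abs(z-A@c)<tol
        if best is None or k.sum()>best.sum():best=k
    c=np.linalg.lstsq(A[best],z[best],rcond=None)[0]
    print(t,best.sum(),"/",len(Q),"slope deg x,y",np.round(np.degrees(np.arctan(c[:2])),2),"z0 mm",round(c[2]*1e3,1),"y range",np.round(np.percentile(Q[best][:,1],[1,99])*1e3,1))
x,y,z=X[...,0],X[...,1],X[...,2];g=d>0
ransac(g&(abs(x)<.055)&(abs(y)>.036)&(abs(y)<.08)&(z>.05)&(z<.09),"plate")
dz=float(sys.argv[2])/1e3
ransac(g&(x>-.041)&(x<-.017)&(abs(y)<.027)&(z>.073+dz)&(z<.099+dz),"block")
E
python3 look.py 3 0
```

```text
t 4.625 pos [0.544  0.0051 0.1031] shift mm [0.4 2.4 3.3] turn deg [ 3.52  0.03 -0.25] F [-0.2  2.2  3.3] T [0.1  0.01 0.03] w 13.4
plate 7428 / 13179 slope deg x,y [ 0.14 -0.02] z0 mm 65.4 y range [-79.5  79.5]
block 1353 / 2790 slope deg x,y [0.09 3.09] z0 mm 84.6 y range [-26.8  23.7]
```

The block follows: 3.1° of tilt with the heater flat. I'll continue to 7°, then rock the other way about the left spring.

```bash
python3 -m handwheel '[[0,0,-0.0008,-0.0005,-1,0,0],[0,0,-0.0012,-0.0007,-1.5,0,0],[0,0,-0.0008,-0.0005,-1,0,0],[0,0,0,0,0,0,0]]'
python3 look.py 4 2
```

```text
time: 5.18
position: [0.5435, 0.0018, 0.1043]
tool_rot: [0.229, 3.118, 0.192]
ft_force: [1.4, 1.1, 0.3]
grip_width: 0.155
grip_force: 60.0
t 5.175 pos [0.5435 0.0018 0.1043] shift mm [0.3 5.4 5. ] turn deg [ 7.05  0.03 -0.32] F [1.4 1.1 0.3] T [ 0.17 -0.33  0.05] w 13.5
plate 7344 / 13032 slope deg x,y [0.09 0.02] z0 mm 65.4 y range [-79.6  79.5]
block 1223 / 2623 slope deg x,y [0.04 6.92] z0 mm 86.3 y range [-26.8  21.4]
```

```bash
python3 -m handwheel '[[0,0,0.0009,-0.0005,1,0,0],[0,0,0.0015,-0.0008,1.75,0,0],[0,0,0.0015,-0.0008,1.75,0,0],[0,0,0.0015,-0.0008,1.75,0,0]]'
python3 -m handwheel '[[0,0,0.0015,-0.0008,1.75,0,0],[0,0,0.0015,-0.0008,1.75,0,0],[0,0,0.0015,-0.0008,1.75,0,0],[0,0,0.0013,-0.0007,1.5,0,0],[0,0,0.0009,-0.0004,1,0,0],[0,0,0,0,0,0,0]]'
python3 look.py 5 8
```

```text
time: 5.72
position: [0.5441, 0.0072, 0.107]
tool_rot: [0.229, 3.132, 0.017]
ft_force: [2.6, -0.3, -3.1]
grip_width: 0.156
grip_force: 60.1
time: 6.48
position: [0.5449, 0.0141, 0.1103]
tool_rot: [-0.227, -3.118, 0.192]
ft_force: [5.3, 0.5, -13.2]
grip_width: 0.157
grip_force: 60.1
t 6.475 pos [0.5449 0.0141 0.1103] shift mm [-0.  -5.2 11. ] turn deg [-7.05 -0.04 -0.21] F [  5.3   0.5 -13.2] T [ 0.91 -1.49  0.13] w 13.7
plate 7123 / 12697 slope deg x,y [ 0.1  -0.03] z0 mm 65.4 y range [-79.4  79.4]
block 1267 / 2685 slope deg x,y [ 0.56 -6.45] z0 mm 92.5 y range [-21.5  26.7]
```

```bash
python3 -m handwheel '[[0,-0.0002,-0.001,-0.0004,-1,0,0],[0,-0.0002,-0.0017,-0.0008,-1.75,0,0],[0,-0.0001,-0.0017,-0.0008,-1.75,0,0],[0,0,-0.0017,-0.0008,-1.75,0,0]]'
python3 -m handwheel '[[0,0,-0.0017,-0.0008,-1.75,0,0],[0,0,-0.0017,-0.0008,-1.75,0,0],[0,0,-0.0017,-0.0008,-1.75,0,0],[0,0,-0.0015,-0.0007,-1.5,0,0],[0,0,-0.001,-0.0004,-1,0,0],[0,0,0,0,0,0,0]]'
python3 look.py 6 14
```

```text
time: 7.02
position: [0.5438, 0.0082, 0.1135]
tool_rot: [-0.228, -3.13, 0.018]
ft_force: [3.9, 2.3, -16.4]
grip_width: 0.154
grip_force: 60.0
time: 7.78
position: [0.5428, -0.0004, 0.1169]
tool_rot: [0.229, 3.12, 0.19]
ft_force: [0.8, 0.6, -20.1]
grip_width: 0.156
grip_force: 60.0
t 7.775 pos [ 5.428e-01 -4.000e-04  1.169e-01] shift mm [-0.1  6.1 17.7] turn deg [ 6.96 -0.09 -0.31] F [  0.8   0.6 -20.1] T [-0.6  -0.24 -0.16] w 13.5
plate 6930 / 12434 slope deg x,y [0.18 0.47] z0 mm 66.2 y range [-79.5  79.4]
block 1191 / 2589 slope deg x,y [0.26 7.08] z0 mm 99.1 y range [-26.6  19.4]
```

The heater's left side has just begun to lift (0.47°). I'll shift the pivot inward so the held side sinks slightly and pushes the heater down.

```bash
python3 -m handwheel '[[0,0,0.0011,0,1,0,0],[0,0,0.0019,-0.0003,1.75,0,0],[0,0,0.0019,-0.0006,1.75,0,0],[0,0,0.0019,-0.0006,1.75,0,0]]'
python3 -m handwheel '[[0,0,0.0019,-0.0006,1.75,0,0],[0,0,0.0019,-0.0006,1.75,0,0],[0,0,0.0019,-0.0006,1.75,0,0],[0,0,0.0016,-0.0005,1.5,0,0],[0,0,0.0011,-0.0004,1,0,0],[0,0,0,0,0,0,0]]'
python3 look.py 7 17
```

```text
time: 8.32
position: [0.5441, 0.0069, 0.1193]
tool_rot: [-0.229, -3.133, -0.017]
ft_force: [0.1, -1.8, -17.6]
grip_width: 0.156
grip_force: 60.0
time: 9.07
position: [0.5458, 0.0159, 0.1222]
tool_rot: [-0.226, -3.118, 0.191]
ft_force: [-4.8, -1.0, -10.3]
grip_width: 0.155
grip_force: 60.0
t 9.075 pos [0.5458 0.0159 0.1222] shift mm [ 0.6 -5.6 23.1] turn deg [-7.01 -0.04 -0.21] F [ -4.8  -1.  -10.3] T [ 0.17  0.95 -0.09] w 13.5
plate 6889 / 12337 slope deg x,y [0.16 0.01] z0 mm 65.4 y range [-79.4  79.5]
block 1228 / 2688 slope deg x,y [-0.14 -7.04] z0 mm 104.5 y range [-19.8  26.4]
```

```bash
python3 -m handwheel '[[0,0.0002,-0.0012,0,-1,0,0],[0,0.0002,-0.002,-0.0005,-1.75,0,0],[0,0,-0.0021,-0.0006,-1.75,0,0],[0,0,-0.0021,-0.0006,-1.75,0,0]]'
python3 -m handwheel '[[0,0,-0.002,-0.0006,-1.75,0,0],[0,0,-0.0021,-0.0006,-1.75,0,0],[0,0,-0.002,-0.0006,-1.75,0,0],[0,0,-0.0018,-0.0006,-1.5,0,0],[0,0,-0.0012,-0.0004,-1,0,0],[0,0,0,0,0,0,0]]'
python3 look.py 8 23
```

```text
time: 9.62
position: [0.545, 0.0086, 0.1253]
tool_rot: [0.229, 3.133, -0.015]
ft_force: [-5.1, 1.5, 0.0]
grip_width: 0.157
grip_force: 60.1
time: 10.38
position: [0.5443, 0.0019, 0.1282]
tool_rot: [0.227, 3.115, 0.201]
ft_force: [-3.7, 5.9, -2.1]
grip_width: 0.16
grip_force: 60.1
t 10.375 pos [0.5443 0.0019 0.1282] shift mm [ 1.2  2.1 28.7] turn deg [ 7.38  0.15 -0.23] F [-3.7  5.9 -2.1] T [1.51 1.09 0.06] w 13.9
plate 6879 / 12232 slope deg x,y [ 0.07 -0.02] z0 mm 65.4 y range [-79.6  79.4]
block 1250 / 2237 slope deg x,y [-0.45  8.  ] z0 mm 110.1 y range [-26.8  22. ]
```

The left side is free and the right still sits on its spring, with the heater flat. I'll level the block by raising the right side.

```bash
python3 -m handwheel '[[0,0.0002,0.001,-0.0005,1,0,0],[0,0.0002,0.002,-0.001,1.5,0,0],[0,0.0002,0.002,-0.001,1.75,0,0],[0,0.0001,0.002,-0.001,1.75,0,0],[0,0,0.001,-0.0005,1,0,0],[0,0,0,0,0,0,0]]'
python3 look.py 9 28
```

```text
time: 11.18
position: [0.5451, 0.007, 0.132]
tool_rot: [0.228, 3.13, 0.001]
ft_force: [0.9, -0.2, -4.2]
grip_width: 0.156
grip_force: 60.0
t 11.175 pos [0.5451 0.007  0.132 ] shift mm [ 1.3  0.5 32. ] turn deg [ 0.07  0.21 -0.22] F [ 0.9 -0.2 -4.2] T [ 0.05 -0.02 -0.01] w 13.6
plate 6805 / 12177 slope deg x,y [ 0.06 -0.01] z0 mm 65.4 y range [-79.5  79.4]
block 1318 / 2788 slope deg x,y [1.33 0.31] z0 mm 114.0 y range [-26.6  24.9]
```

The block is free: force reads −4.2 N, which is just its weight. Now I'll lift it gently to about 30 mm above the plate.

```bash
python3 -m handwheel '[[0,0.0002,0,-0.001,0,0,0],[0,0.0002,0.0002,-0.003,0,0,0],[0,0.0002,0.0002,-0.005,0,0,0],[0,0.0002,0,-0.006,0,0,0],[0,0.0002,0,-0.006,0,0,0],[0,0,0,-0.006,0,0,0],[0,0,0,-0.005,0,0,0],[0,0,0,-0.002,0,0,0],[0,0,0,-0.001,0,0,0],[0,0,0,0,0,0,0],[0,0,0,0,0,0,0]]'
python3 look.py 10 63
python3 - <<'E'
from h import *
from bench import ctrl
p,d=ctrl.get_image("scene");i=ctrl.camera_info("scene")
a=cv2.resize(cv2.imread("pics/wrist10.png"),(400,300));b=cv2.resize(p[140:290,170:370],(400,300),interpolation=2)
cv2.imwrite("pics/v10.png",np.hstack([a,b]))
X=(cloud(i,d)-[.544,.0077,0])@Ro.from_euler("z",-8.1,degrees=True).as_matrix()
m=(d>0)&(abs(X[...,0])<.05)&(X[...,1]>-.034)&(X[...,1]<-.018)&(X[...,2]>.08)&(X[...,2]<.153)
print("right face",m.sum(),X[m].mean(0)*1e3,np.percentile(X[m]*1e3,[2,98],axis=0))
E
```

```text
time: 12.6
position: [0.5424, 0.0075, 0.1659]
tool_rot: [-0.228, -3.133, 0.0]
ft_force: [-0.1, 0.7, -4.8]
grip_width: 0.155
grip_force: 60.0
t 12.6 pos [0.5424 0.0075 0.1659] shift mm [-1.5  0.4 65.9] turn deg [-0.01 -0.02 -0.24] F [-0.1  0.7 -4.8] T [ 0.02 -0.01 -0.08] w 13.5
plate 5932 / 10344 slope deg x,y [ 0.18 -0.  ] z0 mm 65.5 y range [-79.5  79.5]
block 1538 / 2777 slope deg x,y [-0.12  0.05] z0 mm 147.3 y range [-26.6  25. ]
right face 629 [ -6.10483951 -25.83998921 126.38257456] [[-44.69647971 -29.1335331  100.02631419]
 [ 33.78802818 -19.65069389 149.42184001]]
```

View pics/v10.png

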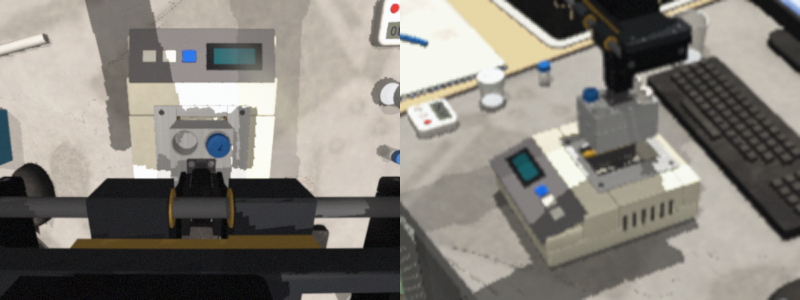

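The block hangs level, about 31 mm above the plate and over its well, with the heater flat and the bystanders untouched. I'll trim 1.5 mm in x, settle and hand in.

```bash
python3 -m handwheel '[[0,-0.0005,0,0,0,0,0],[0,-0.0006,0.0002,0,0,0,0],[0,-0.0004,0.0002,0,0,0,0],[0,0,0,0,0,0,0],[0,0,0,0,0,0,0],[0,0,0,0,0,0,0],[0,0,0,0,0,0,0],[0,0,0,0,0,0,0]]'
python3 look.py 11 63 && python3 -c "
from bench import ctrl
print(ctrl.close_job())"
```

```text
time: 13.7
position: [0.5441, 0.0077, 0.1661]
tool_rot: [0.229, 3.133, 0.0]
ft_force: [0.1, -0.2, -4.2]
grip_width: 0.156
grip_force: 60.0
t 13.7 pos [0.5441 0.0077 0.1661] shift mm [ 0.1 -0.  66.1] turn deg [ 0.01  0.   -0.24] F [ 0.1 -0.2 -4.2] T [0.04 0.03 0.02] w 13.6
plate 6013 / 10552 slope deg x,y [ 0.04 -0.03] z0 mm 65.3 y range [-79.5  79.4]
block 1455 / 2917 slope deg x,y [0.09 0.13] z0 mm 147.6 y range [-26.1  25.5]
the job is handed in; nothing more can be done
None
```

The block is rocked free and held level and still about 30 mm above the heater's top plate, over its well; the heater stands flat on the table after its left side lifted briefly by about 0.5° mid-rock, and the job was handed in at 13.7 s.

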